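Pack the transit box and lay its retaining bar

TASK

Stand the aluminium block and the brass bush upright on the floor of the green transit box, beside the jar that is already in it; then take the retaining bar from the slanted rack and lay it flat in the notches of both end posts, roughly centred, so that it bridges the box. Set the bar down gently rather than dropping it, leave the jar standing in the box, and leave the other things on the bench where they are.

Things in the scene. Friction and masses are not known exactly. Their poses are not given: they have to be found in the camera images.
- crate: Green transit box, fixed to the bench. Origin: centre of its underside; x across, y along, z up. Inside 68 (x) by 166 (y) mm, floor 6 mm thick; long side walls 40 mm high, 6 mm thick. Its two end walls (12 mm thick) rise as posts 68 mm wide with an open notch in their tops (see the notch points).
- notch_a (a point): Middle of the notch floor of the box's -y post, 94 mm above the bench, 89 mm from the box's middle. The notch is 32 mm wide (box x), open along y and upward; its cheeks, with yellow flared tips, reach 114 mm above the bench.
- notch_b (a point): The same point of the +y post's notch.
- jar: Jar with a blue cap, diameter 50 mm, 76 mm high, already standing in the box near the +y end (about y = +56 mm in the box's frame). Origin: centre of its underside, z up.
- block: Machined aluminium block, 56 (x) by 48 (y) by 76 (z) mm, round dark bores on its two x faces and one on top, standing upright on the bench. Origin: centre of its underside, z up. It fits in the box with its 56 mm side across the box; about 0.5 kg.
- bush: Brass cylinder, diameter 50 mm, 76 mm high, dark band near its foot, standing upright on the bench. Origin: centre of its underside, z along its axis; about 0.45 kg.
- bar: Retaining bar, aluminium with two orange bands, 26 (x) by 200 (y) by 18 (z) mm, about 0.25 kg. Origin: centre of its underside (26 by 200 face); z out of its upper face. It starts in the rack rolled about its long axis, its upper face leaning 28 degrees towards the robot.
- bar_mid (a point): Centre of the retaining bar's volume, 9 mm above its underside; axes as the bar's.
- rack: Blue slanted bar rack, fixed. Origin: centre of its foot; x away from the robot at yaw 0, y along the bar. Uprights at y = -70 and +70 mm (14 mm thick) carry U-slots 30 mm wide, 12 mm deep, leaning 28 degrees towards -x; the bar's underside is 90 mm above the bench over the origin. Draw the bar out along its own z; between the uprights it is free.
- lamp (a point): Middle of the blue lamp tube over the rack: diameter 24 mm, 170 mm long along the rack's y, at rack x = +38, z = 280 mm, on two thin posts that rise at x = +68, y = -70 and +70 mm. It bars a tool coming straight down on the bar; one leaning back about 28 degrees towards -x passes.
- spray: Bystander: white spray can with red cap, diameter 56 mm, 140 mm high; origin at its underside.
- oil: Bystander: green oil bottle with yellow label, diameter 60 mm, 130 mm high; origin at its underside.
- driver: Bystander: screwdriver, 170 mm long, lying along its x.
- wrench: Bystander: wrench, 180 mm long, lying along its x.
- mallet: Bystander: hammer, 240 mm long, lying along its x.
- collar: Bystander: steel collar, outer diameter 80 mm, 30 mm high; origin at its underside.
Not all that is in view belongs to the job. Leave any turquoise look-alike of the block alone. There is more than one size of the bar; the job needs the smaller.

How it is judged:
By the outcome, as a careful person would: the job done as asked, in the order asked, and still so for the second after the job is handed in, with the robot touching nothing.
It also fails if it takes over 72 s, if anything falls off the work surface, if the arm or the gripper's body presses on something with over 40 N, if the wrist force passes 120 N, or if a joint passes its speed limit or range.

ROBOT

A 6-joint arm with a two-finger parallel gripper is mounted at the origin on the work surface. World frame = base frame: x ahead of the robot, y to its left, z up, the work surface at z = 0. Lengths are in m, angles in rad, forces in N, time in s.
With the tool pointing down it reaches from about 0.4 to 0.825 m from the base axis. Payload 7 kg.
Tool frame: the origin (TCP) lies between the finger pads; the fingertips stand 25 mm ahead of it and the grasp point (between the pads) lies 6 mm ahead of it; z points along the fingers, y is the line along which they close (so a half turn about z gives the same grasp; the last joint's range is limited). The gripper opens to 88 mm and grips with 3 to 60 N. Pads are 19 mm wide; open, the fingers measure 130 mm over their backs; the gripper's body (78 mm by 193 mm) begins 47 mm behind the grasp point.
Start: joints at [1.544, 0.359, 0.012, 0, -1.224, -0.288], TCP at [0.209, 0.642, 0.252] pointing down, gripper open.
Joint ranges: [-3.07, 3.07], [-1.43, 2.12], [-1.02, 1.25], [-3.03, 1.67], [-3.05, -0], [-3.03, 3.03]. Speed limits (rad/s): [2.39, 2.39, 3.01, 3.14, 3.14, 3.14].

INTERFACE

Orientations are given as a rotation vector (axis times angle).
In Python, from plant import telemetry, capture, order, spot_in, trace gives the robot as it stands.
- The arm moves only by the tool carry_out, never from a script. Its argument "increments" is text: rows parted by semicolons, each of 4 numbers parted by spaces: the shift along the world's x, y, z as a fraction of full scale, then the turn about the world's z as a fraction of full scale. In form: x y z twist; .... A call has 1 to 8 rows; each row shifts and turns the commanded pose from where the row before left it; what a row does not reach is not made up. Full scale, the value 1, is 20 mm for a shift and 360 degrees for a turn. A row lasts 1/12 s, in which the tool goes at most 41.7 mm and 7.16 degrees, less where a joint would pass 70% of its speed; a pose out of reach is approached as far as the arm can. A call with a number of a shift or a turn outside -1 to 1 is refused whole. A call with a gripper value outside its range is refused whole. "jaw" is the finger opening in mm, from 0 to 87.6, set as the call begins (left out, the last holds). The fingers move at their own pace and stop on an object; the grip force is fixed at half the most. Time passes only in rows, so rows that do not move let the fingers close. It gives the time, the measured TCP pose, the force, the opening and the grip force at its end, in the units of the state.
- telemetry.get_state(): the state, without advancing time (a new reading comes with each control period).
- capture(name): name is "scene" or "top"; returns a dict with "img" (480x640x3 uint8, red, green, blue), "range_z" (480x640 float32, m along the optical axis (not along the pixel's ray), 0 where there is no reading), "fx", "fy", "cx", "cy" (pixels), "rvec" (rotation vector, rad) and "tvec" (3), from world to camera coordinates, as OpenCV has them. Camera axes: x right, y down, z forward; pixel columns grow to the right and rows downward; lengths in m; the calibration is good to about 2 mm. A picture is of the moment at which its call begins.
- order.finish_job(): hands the job in; it is judged then, once.
Trained networks look in a picture, given as the dict that the camera call returned (one of the last four; its "shot" number tells which), for a name from the list of things; names that differ only in an ending like _2 or _b are one class to them, and where a whole thing is asked for, a point or a joint stands for the part that bears it (a point fixed in the world has none). Each returns a list of dicts, best first, with "confidence" (0 to 1); they miss things now and then, are a little off and sometimes report something else, mostly with a low value. They report only what shows in the picture. A call takes as long as a camera call. They do not tell look-alikes from the thing itself.
- spot_in(picture, target): "extent" ([left, top, width, height] in pixels, round what is visible of it).
- trace(picture, target): "mask" (480x640 bool, what is visible of it) and "extent" ([left, top, width, height] in pixels, round what is visible of it).
The state is a dict: "time": time; "joint_positions": joint angles; "joint_vel": joint speeds; "joint_efforts": joint torques, N m; "ee_pos": TCP position; "eef_rot": TCP orientation; "contact_force": force on the tool from outside, world axes, zero at the start; "torque": the same for the moment, N m; "gripper_width": finger opening in m; "finger_force": force on a finger pad.
Only numpy, scipy, OpenCV 4.12 (cv2) and the standard library are available. Lean on these libraries where they do the work, as an engineer would, in place of code of your own. Each camera call takes 0.05 s, during which the arm holds its last target. There are 200 camera calls.

## Working session

There is one attempt and no reset: what is moved stays moved. The work goes in short steps, Python scripts to look and compute and a tool call to move; the robot and the scene stay as the last step left them, time stands still between calls to the robot, and variables do not carry over. Pictures are saved under pics/ and viewed, at most 10 in all, crops included, and the job is handed in when it is done.

Besides the shell and the picture viewer there is one more tool, called after "Emit:" in YAML: its name, and indented under it one key for each argument. carry_out: Moves the arm, as the interface text tells. Shift numbers are shares of 20 mm and turn numbers shares of 360 degrees, none past 1 either way. Its arguments: {"type":"object","properties":{"increments":{"type":"string"},"jaw":{"type":"number"}},"required":["increments"]}

```bash
mkdir -p pics; cat > h.py <<'E'
import numpy as np,cv2
from plant import telemetry,capture,order,spot_in,trace
def cloud(p):
    R=cv2.Rodrigues(np.array(p["rvec"],float))[0]; z=p["range_z"].astype(float)
    v,u=np.mgrid[:480,:640]
    c=np.stack([(u-p["cx"])/p["fx"]*z,(v-p["cy"])/p["fy"]*z,z],-1)
    w=(c-np.array(p["tvec"]).reshape(3))@R
    w[z==0]=np.nan
    return w
def save(p,n): cv2.imwrite(f"pics/{n}.png",p["img"][:,:,::-1])
E
python3 - <<'E'
from h import *
for n in("scene","top"):
    p=capture(n); save(p,n+"0"); R=cv2.Rodrigues(np.array(p["rvec"],float))[0]; print(n,(-R.T@np.array(p["tvec"]).reshape(3)).round(3),R[2].round(2),p["fx"])
print(telemetry.get_state())
E
```

```text
scene [ 1.475 -0.419  1.529] [-0.56  0.2  -0.81] 609.9705347283331
top [ 0.407 -0.069  1.763] [ 0.08 -0.   -1.  ] 511.0044345475447
{'time': 0.1, 'joint_positions': array([ 1.54407851e+00,  3.59337384e-01,  1.11264304e-02, -3.00190358e-04,
       -1.22412514e+00, -2.88107629e-01]), 'joint_vel': array([ 2.62587998e-04,  4.20908038e-04,  2.80451907e-03,  1.44757222e-04,
       -7.30116743e-04, -1.98272862e-05]), 'joint_efforts': array([-1.30810589e-03, -5.84164524e+01,  2.93751562e+01,  7.01568604e+00,
        1.01635815e-02, -5.67807808e-05]), 'ee_pos': array([0.20891009, 0.64141667, 0.25069309]), 'eef_rot': array([ 3.10118131e+00, -4.92400294e-01, -1.24311137e-04]), 'contact_force': array([-0.32260489,  0.29369678,  0.37713417]), 'torque': array([-0.02335359, -0.04003331,  0.0428438 ]), 'finger_force': 0.0, 'gripper_width': 0.08724131518571987}
```

View pics/scene0.png

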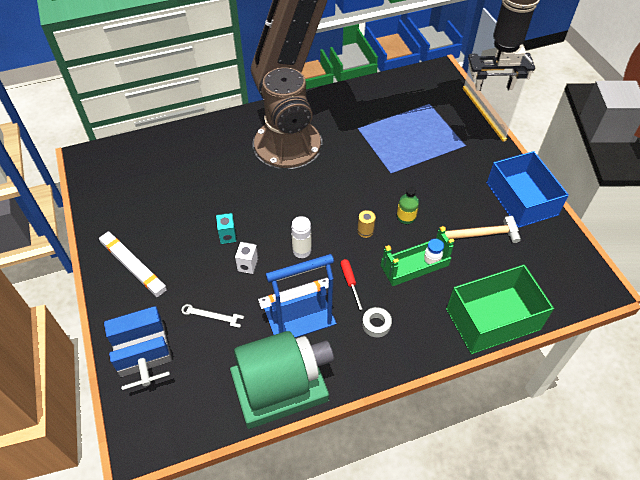

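View pics/top0.png

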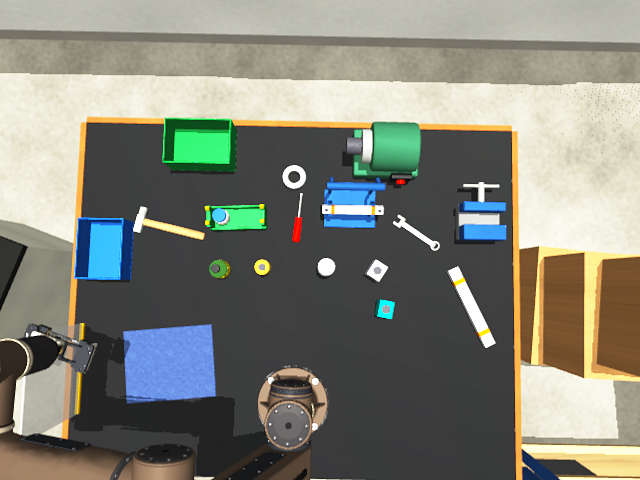

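Scene: crate (420,262) with the jar (435,250). The block candidates are grey (246,257) and turquoise (226,228); grey is the aluminium one and turquoise the look-alike. The bar candidates are the one in the rack (295,292) and a longer one lying on the bench (132,263); the rack bar is the smaller. The bush is the brass cylinder (367,223). I'll confirm these in a crop while measuring.

```bash
python3 - <<'E'
from h import *
t=capture("top"); s=capture("scene")
cv2.imwrite("pics/crop.png",cv2.resize(s["img"][200:360,90:390,::-1],None,fx=2.6,fy=2.6,interpolation=3))
W=cloud(t);S=cloud(s)
for n in("block","bush","jar","bar","crate","rack","spray","oil","collar"):
  for nm,p,C in(("t",t,W),("s",s,S)):
    for d in trace(p,n)[:3]:
        q=C[d["mask"]]; q=q[~np.isnan(q[:,0])]
        if len(q)<10: continue
        zt=np.percentile(q[:,2],95); top=q[q[:,2]>zt-.008]
        r=cv2.minAreaRect((top[:,:2]*1000).astype(np.float32))
        print(n,nm,round(d["confidence"],2),np.array(d["extent"]).round(),"ztop",zt.round(3),"med",np.median(top,0).round(3),"rect",np.round(r[0],1),np.round(r[1],1),round(r[2],1),len(top))
E
```

```text
block t 0.87 [364. 258.  25.  25.] ztop 0.082 med [ 0.451 -0.268  0.077] rect [ 449.2 -269.6] [47.6 55.7] 57.0 199
block t 0.65 [378. 296.  14.  23.] ztop 0.083 med [ 0.324 -0.298  0.078] rect [ 323.2 -297.9] [47.6 54.3] 79.7 164
block t 0.24 [321. 203.  64.  13.] ztop 0.115 med [ 0.648 -0.18   0.11 ] rect [ 644.8 -183.1] [196.2  28. ] 89.9 282
block s 0.69 [218. 216.  14.  29.] ztop 0.078 med [ 0.325 -0.303  0.075] rect [ 323.9 -301.7] [47.4 60.1] 79.9 195
block s 0.59 [235. 242.  22.  30.] ztop 0.078 med [ 0.45  -0.273  0.074] rect [ 449.5 -273. ] [48.9 62. ] 58.6 250
block s 0.17 [263. 253.  72.  82.] ztop 0.29 med [ 0.691 -0.182  0.288] rect [ 689.1 -181.9] [ 27. 170.] 0.3 546
bush t 0.49 [254. 258.  18.  19.] ztop 0.081 med [0.453 0.108 0.078] rect [452.4 109.1] [47.  44.2] 46.7 131
bush s 0.73 [357. 210.  20.  28.] ztop 0.079 med [0.454 0.107 0.075] rect [452.6 107.7] [51.6 45.6] 6.2 143
bush s 0.57 [341. 259.  20.  51.] ztop 0.027 med [ 0.586 -0.004  0.023] rect [618.1  -7.2] [ 23.  151.1] 84.6 129
bush s 0.54 [427. 240.  17.  23.] ztop 0.085 med [0.623 0.253 0.081] rect [621.
[... 2007 characters left out ...]
13 ] rect [444.  253.2] [22.4 25.8] 1.0 58
oil t 0.56 [316. 260.  19.  16.] ztop 0.147 med [ 0.456 -0.101  0.142] rect [457.2 -99.6] [47.6 47.6] 1.1 144
oil s 0.81 [397. 189.  20.  35.] ztop 0.129 med [0.446 0.25  0.129] rect [445.7 248.7] [24.  30.2] 67.0 60
oil s 0.67 [424. 240.  21.  23.] ztop 0.085 med [0.623 0.254 0.081] rect [621.4 254.2] [42.1 44.7] 73.0 129
collar t 0.79 [283. 163.  23.  27.] ztop 0.037 med [0.765 0.015 0.033] rect [764.4  14.1] [77.  75.6] 51.5 188
collar t 0.22 [212. 212.  20.  12.] ztop 0.088 med [0.622 0.255 0.084] rect [621.1 256.3] [37.9 38.6] 62.8 100
collar s 0.63 [368. 308.  24.  29.] ztop 0.033 med [0.769 0.008 0.029] rect [765.7  10.4] [71.9 78.5] 65.6 306
```

View pics/crop.png

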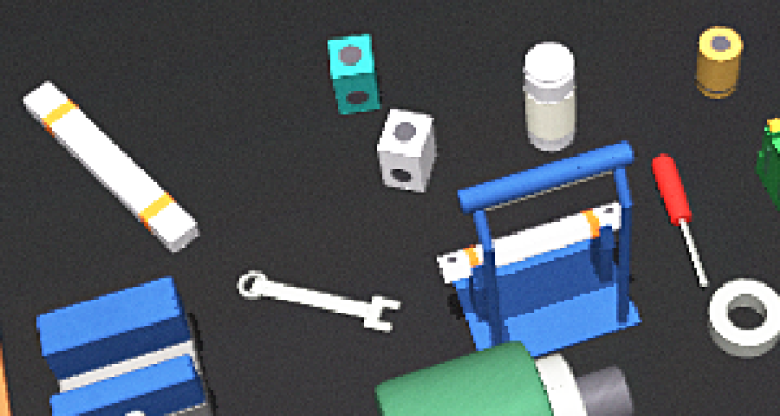

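Crop: the grey aluminium block is at (405,150), with the turquoise look-alike at (352,75). The 200 mm bar sits in the rack at (530,245); the bench bar at (110,165) measures 285 mm, so it is the larger one. The tool can't tilt, so I'll measure the gripper's profile against the lamp height and refine the bar and rack.

```bash
python3 - <<'E'
from h import *
st=telemetry.get_state(); R=cv2.Rodrigues(np.array(st["eef_rot"]))[0]
for n in("scene","top"):
    p=capture(n); C=cloud(p).reshape(-1,3); C=C[~np.isnan(C[:,0])]
    q=(C-st["ee_pos"])@R; q=q[(np.hypot(q[:,0],q[:,1])<.2)&(q[:,2]<.03)&(q[:,2]>-.6)]
    print(n)
    for a in np.arange(-.46,.04,.02):
        k=q[(q[:,2]>=a)&(q[:,2]<a+.02)]
        if len(k)>5: print(round(-a-.01+.006,3),len(k),(np.percentile(k[:,:2],[2,98],axis=0)*1000).round().tolist())
E
```

```text
scene
0.316 180 [[23.0, -37.0], [53.0, 46.0]]
0.296 186 [[2.0, -35.0], [52.0, 49.0]]
0.276 204 [[-3.0, -33.0], [49.0, 48.0]]
0.256 209 [[-5.0, -33.0], [49.0, 48.0]]
0.236 204 [[2.0, -33.0], [50.0, 48.0]]
0.216 195 [[-2.0, -34.0], [51.0, 48.0]]
0.196 202 [[-4.0, -35.0], [51.0, 47.0]]
0.176 121 [[-5.0, -29.0], [49.0, 47.0]]
0.156 173 [[-3.0, -43.0], [42.0, 38.0]]
0.136 106 [[5.0, -49.0], [42.0, 20.0]]
0.116 124 [[-16.0, -46.0], [31.0, 18.0]]
0.096 514 [[-40.0, -91.0], [42.0, 97.0]]
0.076 424 [[-191.0, -90.0], [42.0, 97.0]]
0.056 272 [[-195.0, -84.0], [43.0, 91.0]]
0.036 63 [[-198.0, -75.0], [26.0, 88.0]]
0.016 152 [[-193.0, -86.0], [17.0, 63.0]]
-0.004 189 [[-194.0, -87.0], [16.0, 61.0]]
-0.024 73 [[-196.0, -84.0], [19.0, 47.0]]
top
0.456 18 [[-131.0, 144.0], [-114.0, 161.0]]
0.436 313 [[-148.0, 117.0], [-92.0, 174.0]]
0.416 294 [[-130.0, 36.0], [32.0, 175.0]]
0.396 344 [[-124.0, 21.0], [44.0, 172.0]]
0.376 717 [[-122.0, 13.0], [47.0, 120.0]]
0.356 444 [[-121.0, -2.0], [49.0, 88.0]]
0.336 241 [[-117.0, -11.0], [50.0, 83.0]]
0.316 274 [[-28.0, -22.0], [52.0, 50.0]]
0.296 96 [[-19.0, -4.0], [50.0, 48.0]]
0.276 159 [[-23.0, -9.0], [47.0, 46.0]]
0.256 170 [[-28.0, -14.0], [48.0, 45.0]]
0.236 152 [[-28.0, -8.0], [48.0, 45.0]]
0.216 166 [[-27.0, -11.0], [47.0, 45.0]]
0.196 142 [[-27.0, -14.0], [47.0, 45.0]]
0.176 73 [[-24.0, -15.0], [47.0, 45.0]]
0.156 75 [[-5.0, -50.0], [41.0, 36.0]]
0.136 31 [[25.0, -51.0], [41.0, 16.0]]
0.116 21 [[11.0, 5.0], [28.0, 17.0]]
0.096 755 [[-191.0, -94.0], [39.0, 94.0]]
0.076 514 [[-195.0, -89.0], [40.0, 94.0]]
0.056 294 [[-194.0, -78.0], [40.0, 86.0]]
0.036 151 [[-197.0, -50.0], [-20.0, 85.0]]
0.016 156 [[-197.0, -55.0], [12.0, -16.0]]
-0.004 141 [[-198.0, -50.0], [5.0, -16.0]]
-0.024 75 [[-197.0, -50.0], [-91.0, -19.0]]
```

```bash
python3 - <<'E'
from h import *
p=capture("scene");C=cloud(p).reshape(-1,3)
for lo,hi in((.02,.06),(.06,.09),(.09,.12),(.12,.26),(.265,.3)):
    k=C[(C[:,0]>.55)&(C[:,0]<.78)&(C[:,1]>-.3)&(C[:,1]<-.06)&(C[:,2]>lo)&(C[:,2]<hi)]
    print(lo,len(k),np.percentile(k,[2,98],axis=0).round(3).tolist())
E
```

```text
0.02 146 [[0.638, -0.259, 0.021], [0.724, -0.105, 0.059]]
0.06 111 [[0.65, -0.259, 0.06], [0.724, -0.105, 0.089]]
0.09 785 [[0.63, -0.283, 0.092], [0.722, -0.095, 0.114]]
0.12 314 [[0.702, -0.257, 0.124], [0.726, -0.107, 0.258]]
0.265 724 [[0.677, -0.264, 0.267], [0.701, -0.102, 0.294]]
```

Emit:
carry_out:
  increments: "1 -1 0 -0.019;1 -1 0 -0.019;1 -1 0 -0.019;1 -1 0 -0.019;1 -1 0 -0.019;1 -1 0 -0.019;1 -1 0 -0.019;1 -1 0 -0.019"
  jaw: 87

```text
time: 1.92
ee_pos: [0.3698, 0.4808, 0.2518]
eef_rot: [-2.524, 1.87, 0.0]
contact_force: [0.5, 0.6, -0.1]
gripper_width: 0.0867
finger_force: 0.0
```

Emit:
carry_out:
  increments: "1 -1 0 -0.019;1 -1 0 -0.019;1 -1 0 -0.019;1 -1 0 -0.019;0 -1 0 -0.019;0 -1 0 -0.019;0 -1 0 -0.019;0 -1 0 -0.004"

```text
time: 2.58
ee_pos: [0.4491, 0.3206, 0.2515]
eef_rot: [-1.513, 2.753, -0.0]
contact_force: [-0.4, -0.2, 0.1]
gripper_width: 0.0872
finger_force: 0.0
```

Emit:
carry_out:
  increments: "0 -1 0 0;0 -1 0 0;0 -1 0 0;0 -1 0 0;0 -1 0 0;0 -1 0 0;0 -1 0 0;0 -1 0 0"

```text
time: 3.25
ee_pos: [0.4487, 0.16, 0.2517]
eef_rot: [-1.524, 2.747, 0.0]
contact_force: [0.5, 0.1, -0.6]
gripper_width: 0.0871
finger_force: 0.0
```

Emit:
carry_out:
  increments: "0 -1 0 0;0 -1 0 0;0 -1 0 0;0 -1 0 0;0 -1 0 0;0 -1 0 0;0 -1 0 0;0 -1 0 0"

```text
time: 3.92
ee_pos: [0.4485, 0.0001, 0.2518]
eef_rot: [-1.524, 2.746, -0.0]
contact_force: [0.7, 0.6, 0.3]
gripper_width: 0.0871
finger_force: 0.0
```

Emit:
carry_out:
  increments: "0 -1 0 0;0 -1 0 0;0 -1 0 0;0 -1 0 0;0 -1 0 0;0 -1 0 0;0 -1 0 0;0 -1 0 0"

```text
time: 4.58
ee_pos: [0.4483, -0.1598, 0.2517]
eef_rot: [-1.524, 2.747, -0.0]
contact_force: [0.0, -1.0, -0.6]
gripper_width: 0.087
finger_force: 0.0
```

Emit:
carry_out:
  increments: "0 -1 -1 0;0 -1 -1 0;0 -1 -1 0;0 -1 -1 0;0 -1 -1 0;0 -0.6 0 0;0 0 0 0"

```text
time: 5.17
ee_pos: [0.4479, -0.2722, 0.1509]
eef_rot: [1.519, -2.747, -0.002]
contact_force: [0.7, 0.3, 0.6]
gripper_width: 0.0873
finger_force: 0.0
```

Emit:
carry_out:
  increments: "0.08 0 -1 0;0 0 -1 0;0 0 -1 0;0 0 -0.7 0;0 0 -0.25 0;0 0 0 0"

```text
time: 5.67
ee_pos: [0.4505, -0.2699, 0.0727]
eef_rot: [1.523, -2.747, -0.0]
contact_force: [-0.2, 0.9, 0.3]
gripper_width: 0.0872
finger_force: 0.0
```

Emit:
carry_out:
  increments: "0 0 0 0;0 0 0 0;0 0 0 0;0 0 0 0;0 0 0 0;0 0 0 0"
  jaw: 40

```text
time: 6.17
ee_pos: [0.4501, -0.27, 0.0729]
eef_rot: [1.521, -2.748, -0.001]
contact_force: [-4.1, 2.6, 6.0]
gripper_width: 0.0557
finger_force: 30.0
```

Emit:
carry_out:
  increments: "0 0 1 0;0 0 1 0;0 0 1 0;0 0 1 0;0 0 1 0;0 0 1 0;0 0 1 0;0 0 1 0"

```text
time: 6.83
ee_pos: [0.4499, -0.2699, 0.2329]
eef_rot: [1.521, -2.748, -0.002]
contact_force: [0.2, 0.3, -4.4]
gripper_width: 0.0559
finger_force: 30.0
```

```bash
python3 - <<'E'
from h import *
from scipy.optimize import least_squares
print(telemetry.get_state()["gripper_width"])
for n in("top","scene"):
    p=capture(n);C=cloud(p); I=p["img"].astype(int)
    m=(C[...,0]>.55)&(C[...,0]<.69)&(C[...,1]>.08)&(C[...,1]<.32)
    g=m&(I[...,1]>1.4*I[...,0])&(I[...,1]>1.3*I[...,2])
    q=C[g]
    wl=q[(q[:,2]>.030)&(q[:,2]<.048)]; po=q[q[:,2]>.06]
    for nm,k in(("wall",wl),("post",po)):
        r=cv2.minAreaRect((k[:,:2]*1000).astype(np.float32)); print(n,nm,len(k),np.round(r[0],1),np.round(r[1],1),round(r[2],1))
    # yaw/x from wall tops: points on each long wall
    for s,sel in(("-x",wl[:,0]<.6),("+x",wl[:,0]>.64)):
        k=wl[sel&(np.abs(wl[:,1]-.2)<.08)]
        if len(k)>8:
            a,b=np.polyfit(k[:,1]-.2,k[:,0],1); print(s,len(k),"x@mid",round(b,4),"yaw",round(np.degrees(np.arctan(-a)),2))
    y=C[m&(C[...,2]>.1)&(I[...,0]>150)&(I[...,1]>130)&(I[...,2]<110)]
    for sx in(0,1):
        for sy in(0,1):
            k=y[((y[:,0]>.62)==sx)&((y[:,1]>.2)==sy)]
            if len(k): print("tip",sx,sy,len(k),k.mean(0).round(4))
    for d in trace(p,"jar")[:1]:
        k=C[d["mask"]]; k=k[k[:,2]>.06]; print("jar",cv2.minEnclosingCircle((k[:,:2]*1000).astype(np.float32)))
E
```

```text
0.05591467442595796
top wall 241 [620.3 200.1] [ 80.7 188.5] 3.0
top post 153 [619.7 201.2] [ 68.6 190.1] 2.3
-x 97 x@mid 0.5833 yaw 2.93
+x 92 x@mid 0.657 yaw 2.77
tip 0 0 16 [0.5999 0.1105 0.1124]
tip 0 1 21 [0.5918 0.2884 0.1099]
tip 1 0 18 [0.6475 0.1125 0.1115]
tip 1 1 18 [0.6379 0.2908 0.112 ]
jar ((621.5556640625, 257.3244323730469), 23.27193260192871)
scene wall 357 [619.  198.7] [ 87.6 193.2] 2.4
scene post 346 [618.  198.6] [ 74.8 193.4] 2.3
-x 111 x@mid 0.5831 yaw 2.95
+x 143 x@mid 0.6568 yaw 2.86
tip 0 0 19 [0.5998 0.1095 0.1086]
tip 0 1 19 [0.5918 0.2868 0.1101]
tip 1 0 7 [0.6485 0.1105 0.1105]
tip 1 1 4 [0.6366 0.2892 0.1088]
jar ((621.9662475585938, 197.97946166992188), 100.42051696777344)
```

Emit:
carry_out:
  increments: "0 0.5 0.8 0;0 1 0.2 0;0 1 0 0.0162;0 1 0 0.0162;0 1 0 0.0162;0 1 0 0.0162;0 1 0 0.0162;0 1 0 0.0162"

```text
time: 7.7
ee_pos: [0.4494, -0.1192, 0.2505]
eef_rot: [2.281, -2.158, -0.004]
contact_force: [-0.0, -0.2, -3.9]
gripper_width: 0.0558
finger_force: 30.0
```

Emit:
carry_out:
  increments: "0 1 0 0;0 1 0 0;0 1 0 0;0 1 0 0;0 1 0 0;0 1 0 0;1 1 0 0;1 1 0 0"

```text
time: 8.37
ee_pos: [0.4895, 0.0407, 0.251]
eef_rot: [2.277, -2.162, -0.002]
contact_force: [0.6, 0.2, -3.8]
gripper_width: 0.056
finger_force: 30.0
```

Emit:
carry_out:
  increments: "1 1 0 0;1 1 0 0;1 1 0 0;1 1 0 0;1 1 0 0;1 0.35 0 0;0.6 0 0 0;0 0 0 0"

```text
time: 9.03
ee_pos: [0.6237, 0.1473, 0.2487]
eef_rot: [2.274, -2.161, -0.002]
contact_force: [1.1, -0.1, -4.6]
gripper_width: 0.0557
finger_force: 30.0
```

Emit:
carry_out:
  increments: "-0.05 0 -1 0;0 0 -1 0;0 0 -1 0;0 0 -1 0;0 0 -1 0;0 0 -0.5 0;0 0 0 0"

```text
time: 9.62
ee_pos: [0.6191, 0.1457, 0.1384]
eef_rot: [2.272, -2.161, -0.005]
contact_force: [-0.8, -0.1, -3.5]
gripper_width: 0.056
finger_force: 30.0
```

```bash
python3 - <<'E'
from h import *
p=capture("scene"); cv2.imwrite("pics/c1.png",cv2.resize(p["img"][170:300,350:490,::-1],None,fx=4.5,fy=4.5,interpolation=3))
C=cloud(p)
for d in trace(p,"block")[:3]:
    q=C[d["mask"]]; q=q[~np.isnan(q[:,0])]; print(d["confidence"],d["extent"],np.percentile(q,[3,50,97],axis=0).round(3).tolist())
E
```

```text
0.78 [216.1, 214.1, 17.2, 28.9] [[0.292, -0.327, -0.003], [0.342, -0.302, 0.065], [0.353, -0.274, 0.079]]
0.67 [389.0, 238.1, 16.9, 27.9] [[0.597, 0.116, 0.074], [0.628, 0.121, 0.121], [0.65, 0.143, 0.145]]
```

View pics/c1.png

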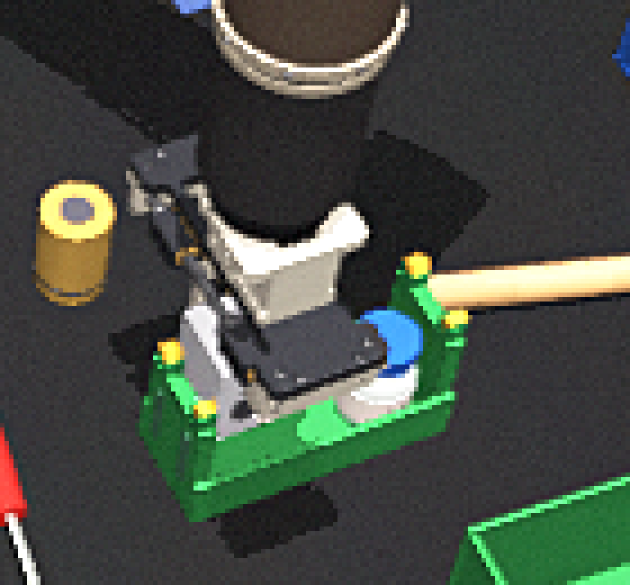

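The picture shows the block at crop (205,345) just inside the -y post and aligned with the box, with the jar at (385,360). I'll nudge it +y and lower it.

Emit:
carry_out:
  increments: "0.1 0.08 -0.5 0;0 0 -0.7 0;0 0 -0.7 0;0 0 -0.5 0;0 0 -0.1 0;0 0 0 0;0 0 0 0"

```text
time: 10.3
ee_pos: [0.6242, 0.1486, 0.0933]
eef_rot: [-2.277, 2.163, -0.001]
contact_force: [1.4, 0.2, -3.5]
gripper_width: 0.0559
finger_force: 30.0
```

Emit:
carry_out:
  increments: "-0.08 -0.05 -0.35 0;0 0 -0.2 0;0 0 -0.1 0;0 0 0 0;0 0 0 0"

```text
time: 10.72
ee_pos: [0.622, 0.1474, 0.0796]
eef_rot: [2.277, -2.164, 0.0]
contact_force: [0.6, 0.1, -3.9]
gripper_width: 0.0559
finger_force: 30.0
```

Still a millimetre or so above the floor; I'll ease it down and release.

Emit:
carry_out:
  increments: "0 0 -0.06 0;0 0 -0.05 0;0 0 0 0;0 0 0 0"

```text
time: 11.05
ee_pos: [0.6223, 0.1475, 0.079]
eef_rot: [-2.277, 2.163, -0.001]
contact_force: [-4.0, 0.5, 6.9]
gripper_width: 0.0559
finger_force: 30.0
```

Emit:
carry_out:
  increments: "0 0 0 0;0 0 0 0;0 0 0 0;0 0 0 0"
  jaw: 80

```text
time: 11.38
ee_pos: [0.6223, 0.1475, 0.0775]
eef_rot: [-2.277, 2.164, -0.0]
contact_force: [0.1, 0.0, -0.2]
gripper_width: 0.0766
finger_force: 0.0
```

Emit:
carry_out:
  increments: "0 0 0.4 0;0 0 1 0;0 0 1 0;0 0 1 0;0 0 1 0;-0.5 0 1 0;-1 -0.5 1 0;-1 -0.5 1 0"

```text
time: 12.05
ee_pos: [0.5716, 0.1273, 0.2264]
eef_rot: [2.277, -2.164, 0.0]
contact_force: [-0.1, -0.5, 0.8]
gripper_width: 0.08
finger_force: 0.0
```

Emit:
carry_out:
  increments: "-1 -0.2 0 0;-1 -0.2 0 0;-1 -0.2 0 0;-1 -0.2 0 0;-1 -0.2 0 0;-0.95 0 0 0;0 0 -1 0;0 0 -1 0"
  jaw: 87

```text
time: 12.72
ee_pos: [0.4531, 0.1079, 0.1871]
eef_rot: [-2.275, 2.16, -0.002]
contact_force: [1.0, 0.1, -0.4]
gripper_width: 0.0872
finger_force: 0.0
```

Emit:
carry_out:
  increments: "0 0 -1 0;0 0 -1 0;0 0 -1 0;0 0 -1 0;0 0 -1 0;0 0 -0.65 0;0 0 0 0"

```text
time: 13.3
ee_pos: [0.4518, 0.1066, 0.0705]
eef_rot: [2.274, -2.162, -0.001]
contact_force: [-0.6, -0.2, -0.6]
gripper_width: 0.0873
finger_force: 0.0
```

Emit:
carry_out:
  increments: "0 0.06 0 0;0 0 0 0;0 0 0 0;0 0 0 0;0 0 0 0;0 0 0 0"
  jaw: 35

```text
time: 13.8
ee_pos: [0.4529, 0.1086, 0.0729]
eef_rot: [-2.277, 2.164, 0.0]
contact_force: [-7.2, 0.9, 6.2]
gripper_width: 0.0525
finger_force: 3.5
```

Emit:
carry_out:
  increments: "0 0 0.5 0;0 0 1 0;0 0 1 0;0 0 1 0;0 0 1 0;0 0 1 0;0 0 1 0;0 0 1 0"

```text
time: 14.47
ee_pos: [0.4519, 0.1081, 0.2226]
eef_rot: [2.276, -2.164, -0.002]
contact_force: [0.5, 0.5, -5.5]
gripper_width: 0.0494
finger_force: 30.0
```

```bash
python3 - <<'E'
from h import *
print(telemetry.get_state()["gripper_width"],telemetry.get_state()["ee_pos"])
for n in("top","scene"):
    p=capture(n);C=cloud(p)
    k=C[(C[...,0]>.58)&(C[...,0]<.66)&(C[...,1]>.11)&(C[...,1]<.195)&(C[...,2]>.070)&(C[...,2]<.095)]
    k=k[(np.abs(k[:,1]-.15)<.04)]
    I=p["img"].astype(int)
    m=(C[...,0]>.58)&(C[...,0]<.66)&(C[...,1]>.105)&(C[...,1]<.2)&(C[...,2]>.072)&(C[...,2]<.095)&(np.ptp(I,axis=2)<40)
    k=C[m]; r=cv2.minAreaRect((k[:,:2]*1000).astype(np.float32)); print(n,"block",len(k),np.round(r[0],1),np.round(r[1],1),r[2])
    for d in trace(p,"jar")[:1]:
        k=C[d["mask"]]; k=k[(k[:,2]>.075)&(k[:,1]>.21)]; print("jar",cv2.minEnclosingCircle((k[:,:2]*1000).astype(np.float32)))
E
```

```text
0.04943105437762558 [0.45193153 0.10813152 0.22261812]
top block 249 [623.7 145.9] [56.8 47.5] 1.9603261947631836
jar ((621.3953247070312, 257.2443542480469), 22.363590240478516)
scene block 256 [623.6 137.9] [63.6 62. ] 2.3052961826324463
jar ((619.2444458007812, 255.74771118164062), 25.258630752563477)
```

Emit:
carry_out:
  increments: "1 0.6 0 0;1 0.6 0 0;1 0.6 0 0;1 0.6 0 0;1 0.6 0 0;1 0.6 0 0;1 0.6 0 0;1 0.42 0 0"

```text
time: 15.33
ee_pos: [0.6128, 0.2015, 0.2191]
eef_rot: [2.274, -2.161, -0.003]
contact_force: [0.7, 0.4, -5.6]
gripper_width: 0.05
finger_force: 30.0
```

Emit:
carry_out:
  increments: "0.4 0 0 0;0 0 -1 0;0 0 -1 0;0 0 -1 0;0 0 -1 0;0 0 -0.5 0;0 0 0 0;0 0 0 0"

```text
time: 16.0
ee_pos: [0.6205, 0.2006, 0.1313]
eef_rot: [2.275, -2.162, -0.001]
contact_force: [0.7, 1.1, -5.1]
gripper_width: 0.0494
finger_force: 30.0
```

```bash
python3 - <<'E'
from h import *
print(telemetry.get_state()["ee_pos"])
p=capture("scene"); cv2.imwrite("pics/c2.png",cv2.resize(p["img"][170:300,350:490,::-1],None,fx=4.5,fy=4.5,interpolation=3))
E
```

```text
[0.62051931 0.20055002 0.1312824 ]
```

View pics/c2.png

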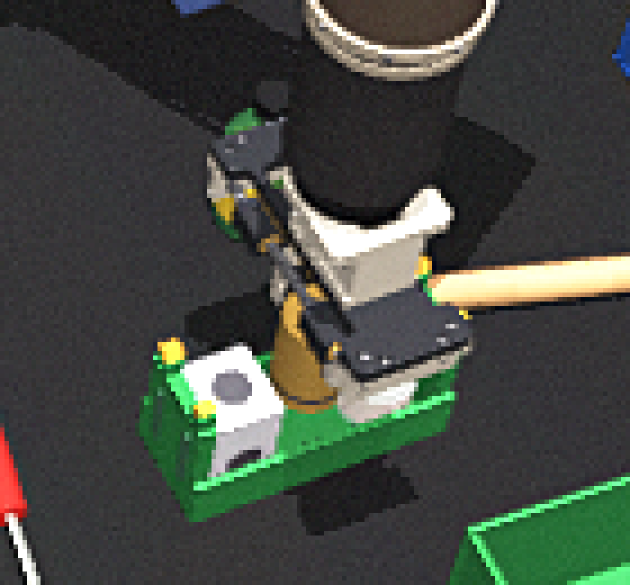

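The block stands upright at crop (235,400), and the bush hangs above the gap at (310,370). Lowering it.

Emit:
carry_out:
  increments: "0 0 -1 0;0 0 -0.9 0;0 0 -0.35 0;0 0 -0.15 0;0 0 -0.1 0;0 0 0 0;0 0 0 0"

```text
time: 16.63
ee_pos: [0.6217, 0.2014, 0.0836]
eef_rot: [-2.276, 2.163, -0.001]
contact_force: [-0.1, -1.1, -5.7]
gripper_width: 0.0495
finger_force: 30.0
```

Emit:
carry_out:
  increments: "-0.05 0 -0.12 0;0 0 -0.1 0;0 0 -0.05 0;0 0 0 0;0 0 0 0"

```text
time: 17.05
ee_pos: [0.6208, 0.2018, 0.0807]
eef_rot: [-2.276, 2.161, -0.002]
contact_force: [-8.4, 0.3, 16.1]
gripper_width: 0.0499
finger_force: 30.0
```

Emit:
carry_out:
  increments: "0 0 0 0;0 0 0 0;0 0 0.3 0;0 0 1 0;0 0 1 0;0 0 1 0;0 0 1 0;-1 0 1 0"
  jaw: 80

```text
time: 17.72
ee_pos: [0.6024, 0.2011, 0.1843]
eef_rot: [-2.276, 2.164, -0.002]
contact_force: [0.8, 1.2, 0.6]
gripper_width: 0.0796
finger_force: 0.0
```

```bash
python3 - <<'E'
from h import *
s=telemetry.get_state(); print(s["ee_pos"],s["gripper_width"],s["joint_positions"].round(2))
p=capture("scene");C=cloud(p)
for n in("bush","jar","block"):
    for d in trace(p,n)[:2]:
        q=C[d["mask"]]; q=q[~np.isnan(q[:,0])]; zt=np.percentile(q[:,2],95);k=q[q[:,2]>zt-.006]
        print(n,round(d["confidence"],2),zt.round(3),np.median(k,0).round(3))
# rack detail: cheeks / bar ends
I=p["img"].astype(int)
m=(C[...,0]>.6)&(C[...,0]<.69)&(C[...,1]>-.3)&(C[...,1]<-.07)&(C[...,2]>.085)&(C[...,2]<.125)
bar=C[m&(I.min(-1)>110)]; print("bar y",np.percentile(bar[:,1],[0.5,1,99,99.5]).round(4),"x",np.percentile(bar[:,0],[1,99]).round(4),"z",np.percentile(bar[:,2],[1,99]).round(4))
E
```

```text
[0.60236934 0.201106   0.18427372] 0.07962557494873321 [ 0.63  0.34 -0.17  0.   -1.05 -0.58]
bush 0.76 0.085 [0.621 0.199 0.082]
jar 0.83 0.084 [0.623 0.255 0.082]
block 0.71 0.079 [ 0.325 -0.303  0.075]
bar y [-0.2857 -0.2848 -0.0923 -0.091 ] x [0.6283 0.6619] z [0.0914 0.1144]
```

Emit:
carry_out:
  increments: "-1 0 0.8 0;-1 -1 0 -0.019;-1 -1 0 -0.019;-1 -1 0 -0.019;-1 -1 0 -0.019;-1 -1 0 -0.019;0 -1 0 -0.019;0 -1 0 -0.019"
  jaw: 87

```text
time: 18.58
ee_pos: [0.4791, 0.06, 0.1987]
eef_rot: [1.196, -2.905, -0.0]
contact_force: [1.2, 0.4, 0.9]
gripper_width: 0.0869
finger_force: 0.0
```

Emit:
carry_out:
  increments: "0 -1 0 -0.019;0 -1 0 -0.019;0 -1 0 -0.019;0 -1 0 -0.019;0 -1 0 -0.019;0 -1 0 -0.019;0 -1 0 -0.0115;0 -1 0 0"

```text
time: 19.25
ee_pos: [0.4799, -0.1002, 0.1983]
eef_rot: [-0.012, -3.14, 0.0]
contact_force: [-0.3, 1.2, -0.7]
gripper_width: 0.0869
finger_force: 0.0
```

Emit:
carry_out:
  increments: "0 -1 0 0;0 -1 0 0;0 -1 0 0;0 -1 0 0;0 -1 0 0;0 -1 0 0;0 -1 0 0;0 -1 0 0"

```text
time: 19.92
ee_pos: [0.4798, -0.2602, 0.1981]
eef_rot: [-0.004, -3.14, -0.0]
contact_force: [0.8, -0.4, 0.2]
gripper_width: 0.0871
finger_force: 0.0
```

Emit:
carry_out:
  increments: "0 -1 0 0;0 -1 0 0;0 -1 0 0;0 -1 0 0;0 -1 0 0;0 -1 0 0;0 -0.2 0 0;0 0 0 0"

```text
time: 20.58
ee_pos: [0.4796, -0.3842, 0.1975]
eef_rot: [-0.007, -3.14, -0.001]
contact_force: [0.4, 0.7, 0.4]
gripper_width: 0.087
finger_force: 0.0
```

Emit:
carry_out:
  increments: "1 0 0 0;1 0 0 0;1 0 0 0;1 0 0 0;1 0 0 0;1 0 0 0;1 0 0 0;1 0 0 0"

```text
time: 21.25
ee_pos: [0.641, -0.3819, 0.1983]
eef_rot: [-0.003, -3.141, -0.001]
contact_force: [0.3, 0.2, 0.2]
gripper_width: 0.0871
finger_force: 0.0
```

Emit:
carry_out:
  increments: "0.05 0 -1 0;0 0 -1 0;0 0 -1 0;0 0 -0.5 0;0 0 -0.2 0;0 0 0 0;0 0 0 0"

```text
time: 21.83
ee_pos: [0.6415, -0.3831, 0.1259]
eef_rot: [0.003, 3.141, -0.001]
contact_force: [0.5, 0.6, 0.4]
gripper_width: 0.0869
finger_force: 0.0
```

```bash
python3 - <<'E'
from h import *
print(telemetry.get_state()["ee_pos"])
p=capture("scene"); cv2.imwrite("pics/c3.png",cv2.resize(p["img"][190:350,210:390,::-1],None,fx=3.7,fy=3.7,interpolation=3))
C=cloud(p); st=telemetry.get_state()
# finger points (low part of gripper on +y side)
k=C[(C[...,0]>.6)&(C[...,0]<.68)&(C[...,1]>-.345)&(C[...,1]<-.287)&(C[...,2]>.085)&(C[...,2]<.15)]
print(len(k),np.percentile(k,[2,50,98],axis=0).round(4).tolist())
E
```

```text
[ 0.64149154 -0.38305672  0.12589095]
38 [[0.6356, -0.3397, 0.1001], [0.6511, -0.3354, 0.1179], [0.654, -0.3255, 0.1465]]
```

View pics/c3.png

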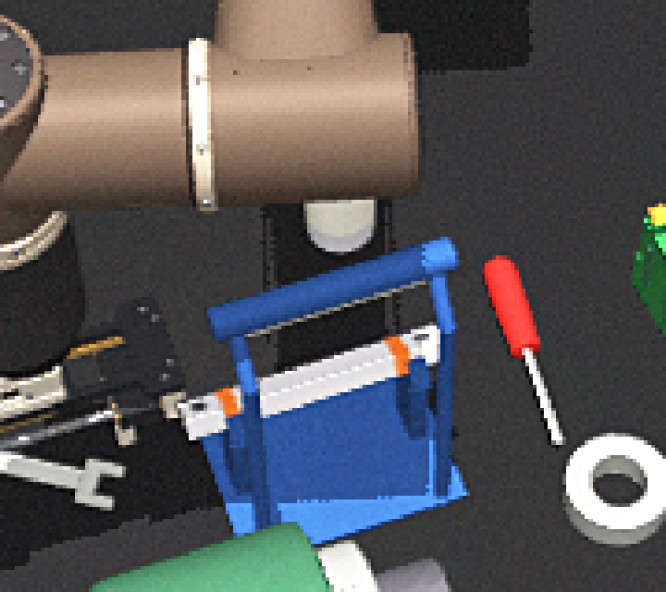

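The picture shows the open finger at (175,405), just off the bar's -y end at (190,420), and the lamp above and clear of it. I'll lower 3 mm and push +y.

Emit:
carry_out:
  increments: "0 0.5 -0.15 0;0 0.7 0 0;0 0.5 0 0;0 0.5 0 0;0 0.4 0 0;0 0.4 0 0;0 0 0 0"

```text
time: 22.47
ee_pos: [0.6413, -0.3212, 0.1224]
eef_rot: [0.002, 3.141, 0.0]
contact_force: [0.5, -0.4, -0.6]
gripper_width: 0.087
finger_force: 0.0
```

```bash
cat >> h.py <<'E'
def bar_ends(p=None):
    p=p or capture("scene"); C=cloud(p); I=p["img"].astype(int)
    m=(C[...,0]>.62)&(C[...,0]<.68)&(C[...,1]>-.31)&(C[...,1]<-.0)&(C[...,2]>.09)&(C[...,2]<.117)&(I.min(-1)>140)
    k=C[m]; o=C[m*0+((C[...,0]>.62)&(C[...,0]<.67)&(C[...,2]>.09)&(C[...,2]<.12)&(C[...,1]>-.31)&(C[...,1]<0)&(I[...,0]>180)&(I[...,1]<150)&(I[...,2]<80)).astype(bool)]
    l=o[o[:,1]<np.median(o[:,1])] if len(o) else o
    c,lab=None,None
    if len(o)>8:
        ys=np.sort(o[:,1]); g=np.argmax(np.diff(ys)); print("orange",len(o),ys[:g+1].mean().round(4),ys[g+1:].mean().round(4))
    print("bar",len(k),np.percentile(k[:,1],[1,99]).round(4))
E
python3 -c "
from h import *
s=telemetry.get_state();print(s['ee_pos'],s['contact_force']);bar_ends()"
```

```text
[ 0.64126873 -0.32116584  0.12238184] [ 0.47550334 -0.40678699 -0.59510055]Traceback (most recent call last):
  File "<string>", line 3, in <module>
    s=telemetry.get_state();print(s['ee_pos'],s['contact_force']);bar_ends()
                                                                  ~~~~~~~~^^
  File "h.py", line 15, in bar_ends
    l=o[o[:,1]<np.median(o[:,1])] if len(o) else o
      ~^^^^^^^^^^^^^^^^^^^^^^^^^^
IndexError: boolean index did not match indexed array along axis 2; size of axis is 640 but size of corresponding boolean axis is 3
```

```bash
python3 - <<'E'
s=open('h.py').read(); a=s.index("def bar_ends")
s=s[:a]+'''def bar_ends():
    p=capture("scene"); C=cloud(p); I=p["img"].astype(int); x,y,z=C[...,0],C[...,1],C[...,2]
    r=(x>.62)&(x<.68)&(y>-.31)&(y<0)&(z>.09)&(z<.12)
    o=np.sort(y[r&(I[...,0]>170)&(I[...,1]<160)&(I[...,2]<90)]); k=y[r&(I.min(-1)>110)]
    g=np.argmax(np.diff(o)); print("orange",len(o),o[:g+1].mean().round(4),o[g+1:].mean().round(4),"bar",len(k),np.percentile(k,[1,99]).round(4))
'''
open('h.py','w').write(s)
E
python3 -c "
from h import *
bar_ends()"
```

```text
orange 52 -0.2258 -0.0951 bar 533 [-0.2706 -0.0637]
```

Emit:
carry_out:
  increments: "0 0.3 0 0;0 0.25 0 0;0 0.2 0 0;0 0 0 0;0 0 0 0"

```text
time: 22.98
ee_pos: [0.641, -0.3076, 0.1218]
eef_rot: [-0.004, -3.142, -0.001]
contact_force: [-0.1, -0.8, -0.8]
gripper_width: 0.087
finger_force: 0.0
```

```bash
python3 -c "
from h import *
s=telemetry.get_state();print(s['ee_pos'],s['contact_force']);bar_ends()
p=capture('scene'); cv2.imwrite('pics/c4.png',cv2.resize(p['img'][230:340,240:370,::-1],None,fx=5,fy=5,interpolation=3))"
```

```text
[ 0.64103378 -0.30755769  0.12181984] [-0.08854544 -0.75236235 -0.75901472]
orange 29 -0.2128 -0.0806 bar 550 [-0.2562 -0.0502]
```

View pics/c4.png

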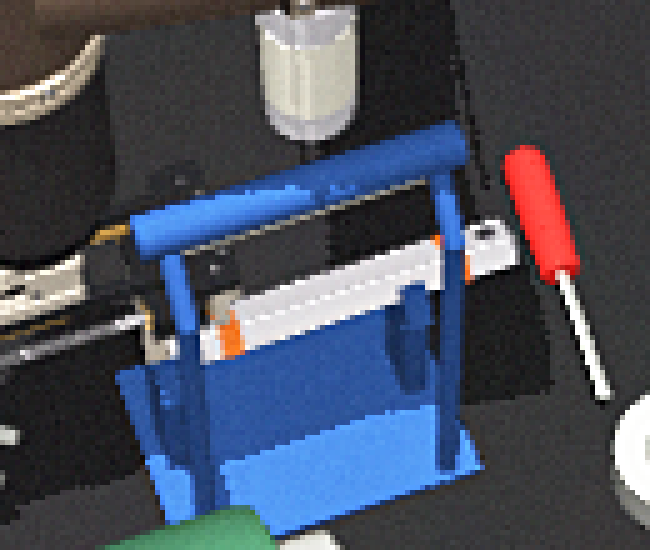

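The finger at (155,350) has slid the bar; its +y end now juts out at (510,245), clear of the lamp. I'll push 3 mm more, then go round to grip that end.

Emit:
carry_out:
  increments: "0 0.15 0 0;0 0 0 0;0 -0.5 0 0;0 -1 0 0;0 -1 0 0;0 -1 0 0;0 -0.5 1 0;0 0 1 0"

```text
time: 23.75
ee_pos: [0.6395, -0.3876, 0.1603]
eef_rot: [-0.008, -3.138, -0.002]
contact_force: [0.7, -0.6, 0.3]
gripper_width: 0.0871
finger_force: 0.0
```

Emit:
carry_out:
  increments: "-1 0 1 0;-1 0 0.9 0;-1 0 0 0;-1 0 0 0;-1 0 0 0;-1 0 0 0;-1 0 0 0;-1 0.5 0 0"

```text
time: 24.42
ee_pos: [0.4799, -0.3763, 0.1999]
eef_rot: [0.005, 3.141, -0.0]
contact_force: [-0.7, 0.4, 1.2]
gripper_width: 0.0872
finger_force: 0.0
```

Emit:
carry_out:
  increments: "0 1 0 0;0 1 0 0;0 1 0 0.019;0 1 0 0.019;0 1 0 0.019;0 1 0 0.019;0 1 0 0.019;0 1 0 0.019"

```text
time: 25.08
ee_pos: [0.481, -0.2145, 0.2002]
eef_rot: [-1.106, 2.94, -0.0]
contact_force: [0.9, -0.1, -0.7]
gripper_width: 0.087
finger_force: 0.0
```

Emit:
carry_out:
  increments: "0 1 0 0.019;0 1 0 0.019;0 1 0 0.019;0 1 0 0.019;0 1 0 0.019;0 1 0 0.019;0 1 0 0.019;0 1 0 0.003"

```text
time: 25.75
ee_pos: [0.4812, -0.0543, 0.2003]
eef_rot: [-2.226, 2.216, -0.0]
contact_force: [-0.6, -0.3, 0.5]
gripper_width: 0.087
finger_force: 0.0
```

Emit:
carry_out:
  increments: "0 1 0 0;1 1 0 0;1 1 0 0;1 0 0 0;1 0 0 0;1 0 0 0;1 0 0 0;1 0 0 0"

```text
time: 26.42
ee_pos: [0.6222, 0.0046, 0.2]
eef_rot: [-2.218, 2.224, 0.0]
contact_force: [-0.3, 1.1, 0.6]
gripper_width: 0.0871
finger_force: 0.0
```

Emit:
carry_out:
  increments: "1 0 -1 0;0.3 0 -1 0;0 0 -1 0;0 0 -1 0;0 0 -0.7 0;0 0 0 0;0 0 0 0"

```text
time: 27.0
ee_pos: [0.6469, 0.0045, 0.1055]
eef_rot: [2.217, -2.223, -0.001]
contact_force: [0.0, -0.3, 0.2]
gripper_width: 0.087
finger_force: 0.0
```

```bash
python3 -c "
from h import *
s=telemetry.get_state();print(s['ee_pos']);bar_ends()
p=capture('top');C=cloud(p);I=p['img'].astype(int)
m=(C[...,1]>-.1)&(C[...,1]<-.03)&(C[...,0]>.6)&(C[...,0]<.69)&(C[...,2]>.08)&(C[...,2]<.125);k=C[m];print(len(k),np.percentile(k,[2,50,98],axis=0).round(4).tolist())
p=capture('scene');C=cloud(p)
m=(C[...,1]>-.1)&(C[...,1]<-.05)&(C[...,0]>.6)&(C[...,0]<.69)&(C[...,2]>.08)&(C[...,2]<.125);k=C[m];print(len(k),np.percentile(k,[2,50,98],axis=0).round(4).tolist())
"
```

```text
[0.64691527 0.00446003 0.1054761 ]
orange 6 -0.2113 -0.0753 bar 572 [-0.2446 -0.0474]
152 [[0.6291, -0.0984, 0.0968], [0.6426, -0.0723, 0.1062], [0.6564, -0.046, 0.1149]]
127 [[0.6279, -0.0991, 0.0924], [0.6486, -0.0684, 0.1036], [0.6582, -0.0506, 0.1128]]
```

Emit:
carry_out:
  increments: "0 -0.8 0 0;0 -0.8 0 0;0 -0.6 0 0;0 -0.4 0 0;0 -0.15 0 0;0 0 0 0"

```text
time: 27.65
ee_pos: [0.6469, -0.0513, 0.1061]
eef_rot: [-2.217, 2.226, -0.0]
contact_force: [-0.6, 0.7, -0.3]
gripper_width: 0.0868
finger_force: 0.0
```

Emit:
carry_out:
  increments: "0 0 0 0;0 0 0 0;0 0 0 0;0 0 0 0;0 0 0 0;0 0 0 0;0 0 0 0;0 0 0 0"
  jaw: 15

```text
time: 28.32
ee_pos: [0.647, -0.0499, 0.1059]
eef_rot: [2.219, -2.224, -0.0]
contact_force: [-1.8, 1.1, -0.6]
gripper_width: 0.0392
finger_force: 0.5
```

Emit:
carry_out:
  increments: "0 0 0 0;0 0 0 0;0 0 0 0;0 0 0 0"

```text
time: 28.65
ee_pos: [0.6448, -0.0499, 0.1053]
eef_rot: [2.216, -2.223, -0.005]
contact_force: [-6.2, 2.4, 1.7]
gripper_width: 0.0284
finger_force: 30.0
```

Emit:
carry_out:
  increments: "-0.12 0 0.22 0;-0.12 0 0.22 0;-0.14 0 0.26 0;-0.14 0 0.26 0;-0.14 0 0.26 0;0 0 0 0"

```text
time: 29.15
ee_pos: [0.6334, -0.05, 0.1319]
eef_rot: [-2.217, 2.224, -0.001]
contact_force: [-1.4, 0.5, -0.4]
gripper_width: 0.0288
finger_force: 30.0
```

```bash
python3 -c "
from h import *
s=telemetry.get_state();print(s['ee_pos'],s['torque'],s['contact_force'],s['gripper_width'])
p=capture('scene'); cv2.imwrite('pics/c5.png',cv2.resize(p['img'][230:340,240:370,::-1],None,fx=5,fy=5,interpolation=3))"
```

```text
[ 0.63336737 -0.05003171  0.13186805] [ 0.40161162  0.43893867 -0.08413325] [-1.40851357  0.49781382 -0.35392104] 0.02879883270654567
```

View pics/c5.png

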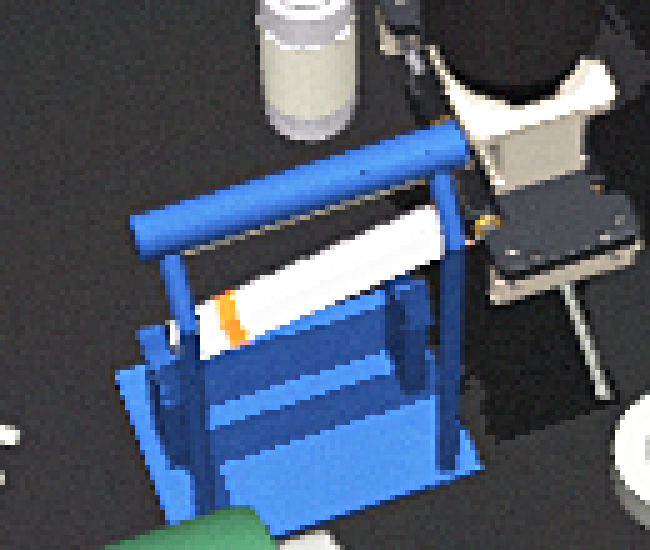

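The +y end is lifted (bar from (190,340) to (440,225)) and the -y end hangs lower. I'll lift further and measure the pitch.

Emit:
carry_out:
  increments: "-0.2 0 0.4 0;-0.2 0 0.4 0;-0.2 0 0.4 0;-0.2 0 0.4 0;-0.2 0 0.4 0;0 0 0 0"

```text
time: 29.7
ee_pos: [0.6138, -0.0499, 0.1727]
eef_rot: [-2.217, 2.223, -0.002]
contact_force: [0.1, -0.2, -2.3]
gripper_width: 0.0288
finger_force: 29.9
```

```bash
cat >> h.py <<'E'
def pitch():
    s=telemetry.get_state(); print(s['ee_pos'].round(4),s['contact_force'].round(1),s['gripper_width'].round(4))
    p=capture("scene"); C=cloud(p); I=p["img"].astype(int); e=s["ee_pos"]
    m=(np.abs(C[...,0]-e[0])<.045)&(C[...,1]>e[1]-.22)&(C[...,1]<e[1]-.02)&(C[...,2]>.05)&(C[...,2]<.2)&(I.min(-1)>150)
    k=C[m]
    for a in np.arange(e[1]-.22,e[1]-.01,.03):
        j=k[(k[:,1]>=a)&(k[:,1]<a+.03)]
        if len(j)>3: print(round(a,3),len(j),np.percentile(j,[3,97],axis=0).round(3).tolist())
E
python3 -c "
from h import *
pitch()"
```

```text
Traceback (most recent call last):
  File "h.py", line 17, in pitch
    s=telemetry.get_state(); print(s['ee_pos'].round(4),s['contact_force'].round(1),s['gripper_width'].round(4))
                                                                                    ^^^^^^^^^^^^^^^^^^^^^^^^
AttributeError: 'float' object has no attribute 'round'
```

```bash
sed -i "s/s\['gripper_width'\].round(4)/s['gripper_width']/" h.py; python3 -c "
from h import *
pitch()"
```

```text
[ 0.6138 -0.0499  0.1727] [ 0.1 -0.2 -2.3] 0.028812440197807376
-0.18 58 [[0.595, -0.166, 0.055], [0.622, -0.151, 0.077]]
-0.15 131 [[0.594, -0.149, 0.065], [0.623, -0.121, 0.104]]
-0.12 118 [[0.599, -0.119, 0.095], [0.627, -0.092, 0.136]]
-0.09 7 [[0.62, -0.09, 0.123], [0.626, -0.088, 0.138]]
```

The bar's weight is fully carried and it droops about 47° in the grip. I'll carry it clear of the rack to a free patch of bench, lay it flat and regrip at its middle.

Emit:
carry_out:
  increments: "-0.3 0 0.5 0;-0.3 0 0.7 0;-0.3 0.3 0.8 0;-0.5 0.5 0.8 0;-0.6 0.6 0.6 0;-0.6 0.6 0.3 0;-0.6 0.6 0 0;-0.6 0.6 0 0"

```text
time: 30.42
ee_pos: [0.5371, 0.0145, 0.2451]
eef_rot: [-2.218, 2.224, -0.0]
contact_force: [-1.0, 0.6, -3.3]
gripper_width: 0.0286
finger_force: 29.8
```

Emit:
carry_out:
  increments: "-0.6 0.7 0 0;-0.6 0.8 0 0;-0.6 0.8 0 0;-0.6 0.8 0 0;-0.5 0.8 0 0;-0.5 0.8 0 0;-0.4 0.6 0 0;0 0 0 0"

```text
time: 31.08
ee_pos: [0.4605, 0.1214, 0.2448]
eef_rot: [-2.22, 2.222, 0.001]
contact_force: [-0.5, -0.1, -2.6]
gripper_width: 0.028
finger_force: 29.7
```

```bash
sed -i 's/>.05)&(C\[...,2\]<.2)/>.03)\&(C[...,2]<e[2])/' h.py; python3 -c "
from h import *
pitch()"
```

```text
[0.4605 0.1214 0.2448] [-0.5 -0.1 -2.6] 0.02801124674045922
-0.099 194 [[0.436, -0.098, 0.04], [0.484, -0.078, 0.143]]
-0.009 74 [[0.439, -0.003, 0.082], [0.468, 0.02, 0.119]]
0.021 134 [[0.44, 0.023, 0.112], [0.469, 0.05, 0.159]]
0.051 144 [[0.443, 0.053, 0.147], [0.471, 0.08, 0.203]]
0.081 74 [[0.445, 0.082, 0.182], [0.474, 0.1, 0.23]]
```

Emit:
carry_out:
  increments: "0 -0.6 -0.3 0;0 -0.7 -0.6 0;0 0 -0.6 0;0 0 -0.6 0;0 0 -0.5 0;0 0 -0.4 0;0 0 0 0"

```text
time: 31.72
ee_pos: [0.461, 0.093, 0.1826]
eef_rot: [2.215, -2.223, -0.001]
contact_force: [-0.3, -0.5, -2.5]
gripper_width: 0.0283
finger_force: 29.7
```

```bash
python3 -c "
from h import *
pitch()"
```

```text
[0.461  0.093  0.1826] [-0.3 -0.5 -2.5] 0.028290972802980315
-0.127 378 [[0.436, -0.126, 0.036], [0.485, -0.098, 0.143]]
-0.097 176 [[0.437, -0.096, 0.039], [0.483, -0.079, 0.143]]
-0.037 42 [[0.441, -0.03, 0.03], [0.466, -0.009, 0.057]]
-0.007 125 [[0.44, -0.006, 0.048], [0.468, 0.022, 0.096]]
0.023 134 [[0.444, 0.024, 0.088], [0.473, 0.051, 0.141]]
0.053 64 [[0.446, 0.053, 0.12], [0.474, 0.072, 0.166]]
```

Emit:
carry_out:
  increments: "0 0 -0.5 0;0 0.6 -0.59 0;0 0.6 -0.59 0;0 0.5 -0.68 0;0 0.5 -0.68 0;0 0 0 0"

```text
time: 32.27
ee_pos: [0.4623, 0.1399, 0.1223]
eef_rot: [-2.22, 2.222, -0.0]
contact_force: [-0.4, 0.5, 1.0]
gripper_width: 0.0273
finger_force: 29.9
```

Emit:
carry_out:
  increments: "0 0.4 -0.75 0;0 0.4 -0.75 0;0 0.25 -0.8 0;0 0.2 -0.8 0;0 0 0 0"

```text
time: 32.68
ee_pos: [0.4616, 0.1635, 0.0597]
eef_rot: [2.219, -2.222, 0.0]
contact_force: [0.6, 1.4, -0.7]
gripper_width: 0.0257
finger_force: 30.0
```

```bash
sed -i 's/(C\[...,2\]>.03)/(C[...,2]>.005)/' h.py; python3 -c "
from h import *
pitch()"
```

```text
[0.4616 0.1635 0.0597] [ 0.6  1.4 -0.7] 0.02566382623111228
-0.026 83 [[0.447, -0.026, 0.006], [0.475, -0.0, 0.026]]
0.004 75 [[0.448, 0.011, 0.013], [0.476, 0.032, 0.034]]
0.034 95 [[0.447, 0.035, 0.016], [0.478, 0.062, 0.04]]
0.064 96 [[0.449, 0.064, 0.022], [0.476, 0.092, 0.047]]
0.094 99 [[0.449, 0.094, 0.032], [0.477, 0.123, 0.053]]
0.124 25 [[0.45, 0.125, 0.033], [0.477, 0.142, 0.058]]
```

Emit:
carry_out:
  increments: "0 0.05 -0.6 0;0 0 -0.5 0;0 0 -0.35 0;0 0 -0.1 0;0 0 0 0;0 0 0 0"

```text
time: 33.23
ee_pos: [0.4621, 0.164, 0.0311]
eef_rot: [-2.219, 2.224, -0.0]
contact_force: [0.1, 0.1, 0.2]
gripper_width: 0.026
finger_force: 30.0
```

Emit:
carry_out:
  increments: "0 0 0 0;0 0 0 0;0 0 0 0;0 0 0 0;0 0 0 0"
  jaw: 60

```text
time: 33.65
ee_pos: [0.4618, 0.164, 0.0307]
eef_rot: [-2.218, 2.224, -0.0]
contact_force: [-0.4, 0.6, -0.5]
gripper_width: 0.0533
finger_force: 0.0
```

```bash
python3 -c "
from h import *
pitch()"
```

```text
[0.4618 0.164  0.0307] [-0.4  0.6 -0.5] 0.0533179880186784
-0.056 13 [[0.453, -0.03, 0.007], [0.476, -0.027, 0.02]]
-0.026 69 [[0.449, -0.025, 0.006], [0.476, -0.0, 0.022]]
0.004 66 [[0.449, 0.009, 0.006], [0.475, 0.033, 0.023]]
0.034 87 [[0.448, 0.035, 0.006], [0.476, 0.063, 0.022]]
0.064 83 [[0.448, 0.065, 0.007], [0.478, 0.092, 0.023]]
0.094 82 [[0.45, 0.095, 0.007], [0.477, 0.123, 0.022]]
0.124 24 [[0.45, 0.124, 0.008], [0.476, 0.144, 0.022]]
```

Emit:
carry_out:
  increments: "0 0 0.6 0;0 0 1 0;-1 0 1 0;-1 0 1 0;-1 0 1 0;-1 0 0.5 0;-1 0 0 0"
  jaw: 60

```text
time: 34.28
ee_pos: [0.3619, 0.1648, 0.1347]
eef_rot: [-2.216, 2.221, 0.0]
contact_force: [0.2, 1.0, 0.2]
gripper_width: 0.0599
finger_force: 0.0
```

```bash
python3 -c "
from h import *
print(telemetry.get_state()['ee_pos'])
for n in('top','scene'):
    p=capture(n);C=cloud(p);I=p['img'].astype(int)
    m=(C[...,0]>.435)&(C[...,0]<.495)&(C[...,1]>-.06)&(C[...,1]<.21)&(C[...,2]>.012)&(C[...,2]<.032)&(I[...,0]>120)
    k=C[m];r=cv2.minAreaRect((k[:,:2]*1000).astype(np.float32));print(n,len(k),r, np.percentile(k,[1,99],axis=0).round(4).tolist())
    j=k[np.abs(k[:,1]-.07)<.09];a,b=np.polyfit(j[:,1]-.07,j[:,0],1);print('x@.07',b,'yaw',np.degrees(np.arctan(-a)))
"
```

```text
[0.3619359  0.16482469 0.13468001]
top 402 ((462.69549560546875, 70.3162612915039), (27.35883140563965, 197.54714965820312), 0.9957360029220581) [[0.4503, -0.0252, 0.0123], [0.476, 0.1658, 0.0272]]
x@.07 0.46336820772298526 yaw -0.672125764602679
scene 427 ((463.8387451171875, 68.5792236328125), (199.8562469482422, 34.709327697753906), 89.67333984375) [[0.4479, -0.0295, 0.0121], [0.4792, 0.1665, 0.0267]]
x@.07 0.46377921992260507 yaw -0.5667680795389692
```

Emit:
carry_out:
  increments: "1 -1 0 0;1 -1 0 0;1 -1 0 0;1 -1 0 0;1 -0.76 0 0;0.05 0 -1 0;0 0 -1 0;0 0 -1 0"

```text
time: 35.05
ee_pos: [0.4636, 0.0682, 0.0717]
eef_rot: [-2.217, 2.226, -0.0]
contact_force: [0.0, 0.3, -0.2]
gripper_width: 0.0596
finger_force: 0.0
```

Emit:
carry_out:
  increments: "0 0 -1 0;0 0 -0.7 0;0 0 -0.45 0;0 0 -0.1 0;0 0 0 0"

```text
time: 35.47
ee_pos: [0.4627, 0.0686, 0.0271]
eef_rot: [2.218, -2.223, -0.0]
contact_force: [-0.9, -0.6, -0.5]
gripper_width: 0.06
finger_force: 0.0
```

Emit:
carry_out:
  increments: "0 0 0 0;0 0 0 0;0 0 0 0;0 0 0 0;0 0 0 0;0 0 0 0;0 0 0 0;0 0 0 0"
  jaw: 15

```text
time: 36.13
ee_pos: [0.4627, 0.0688, 0.0279]
eef_rot: [2.219, -2.224, -0.0]
contact_force: [-2.7, 1.2, 6.5]
gripper_width: 0.0258
finger_force: 30.0
```

Emit:
carry_out:
  increments: "0 0 0.3 0;0 0 0.8 0;0 0 1 0;0 0 1 0;0 0 1 0;0 0 1 0;0 0 1 0;0 0 1 0"

```text
time: 36.8
ee_pos: [0.4622, 0.0685, 0.1706]
eef_rot: [2.218, -2.224, -0.001]
contact_force: [-0.1, -0.6, -3.3]
gripper_width: 0.0256
finger_force: 30.0
```

Emit:
carry_out:
  increments: "0 0 1 0;0.8 0.5 0.5 0;1 0.8 0 0.004;1 1 0 0.0042;1 1 0 0;1 1 0 0;1 1 0 0;1 0.8 0 0"

```text
time: 37.47
ee_pos: [0.5992, 0.1919, 0.1991]
eef_rot: [2.275, -2.166, -0.001]
contact_force: [-0.0, 0.4, -3.1]
gripper_width: 0.0256
finger_force: 30.0
```

Emit:
carry_out:
  increments: "0.8 0.45 0 0;0.25 0 0 0;0 0 0 0;0 0 0 0"

```text
time: 37.8
ee_pos: [0.619, 0.1992, 0.1987]
eef_rot: [2.273, -2.166, -0.001]
contact_force: [-0.2, 0.4, -3.4]
gripper_width: 0.0258
finger_force: 30.0
```

```bash
python3 -c "
from h import *
s=telemetry.get_state();print(s['ee_pos'],s['eef_rot'],s['gripper_width'])
for n in('top','scene'):
    p=capture(n);C=cloud(p);I=p['img'].astype(int);e=s['ee_pos']
    m=(np.abs(C[...,0]-e[0])<.03)&(abs(C[...,1]-e[1])<.12)&(abs(C[...,1]-e[1])>.05)&(C[...,2]>e[2]-.03)&(C[...,2]<e[2]+.005)
    k=C[m];r=cv2.minAreaRect((k[:,:2]*1000).astype(np.float32));print(n,len(k),r)
    for s_ in(-1,1):
        j=k[(k[:,1]-e[1])*s_>0]; print(s_,len(j),np.percentile(j,[2,98],axis=0).round(4).tolist())
"
```

```text
[0.6190184  0.19924274 0.198748  ] [ 2.27326016e+00 -2.16571550e+00 -1.28488757e-03] 0.025765302241590796
top 160 ((620.4738159179688, 199.67333984375), (26.57079315185547, 196.244384765625), 2.3208670616149902)
-1 144 [[0.6105, 0.1021, 0.1799], [0.6362, 0.1482, 0.196]]
1 16 [[0.6033, 0.2667, 0.1748], [0.6096, 0.2947, 0.194]]
scene 263 ((618.282958984375, 199.38470458984375), (33.26050567626953, 202.68528747558594), 3.681800127029419)
-1 201 [[0.6093, 0.0999, 0.1718], [0.6379, 0.1489, 0.1931]]
1 62 [[0.6003, 0.2767, 0.181], [0.6279, 0.3001, 0.1934]]
```

Emit:
carry_out:
  increments: "0.03 0 -0.6 0;0 0 -0.8 0;0 0 -0.8 0;0 0 -0.6 0;0 0 -0.4 0;0 0 -0.2 0;0 0 0 0"

```text
time: 38.48
ee_pos: [0.62, 0.1995, 0.1306]
eef_rot: [2.274, -2.165, -0.001]
contact_force: [-0.2, -0.6, -2.8]
gripper_width: 0.0258
finger_force: 30.0
```

Emit:
carry_out:
  increments: "0 0 -0.1 0;0 0 -0.1 0;0 0 -0.05 0;0 0 0 0;0 0 0 0"

```text
time: 38.9
ee_pos: [0.6205, 0.1998, 0.1268]
eef_rot: [-2.275, 2.166, -0.0]
contact_force: [-0.4, 0.6, -3.3]
gripper_width: 0.026
finger_force: 30.0
```

Between the cheeks with no contact; about 4 mm to go.

Emit:
carry_out:
  increments: "0 0 -0.08 0;0 0 -0.06 0;0 0 -0.04 0;0 0 0 0;0 0 0 0"

```text
time: 39.32
ee_pos: [0.6204, 0.1998, 0.1228]
eef_rot: [2.275, -2.166, -0.0]
contact_force: [0.4, 0.6, -2.5]
gripper_width: 0.0259
finger_force: 30.0
```

Emit:
carry_out:
  increments: "0 0 -0.04 0;0 0 0 0;0 0 0 0"

```text
time: 39.57
ee_pos: [0.6204, 0.1998, 0.1221]
eef_rot: [2.275, -2.166, -0.0]
contact_force: [-0.1, -0.1, -2.5]
gripper_width: 0.0257
finger_force: 30.0
```

Emit:
carry_out:
  increments: "0 0 -0.04 0;0 0 0 0;0 0 0 0"

```text
time: 39.82
ee_pos: [0.6205, 0.1999, 0.1219]
eef_rot: [-2.275, 2.166, -0.0]
contact_force: [-3.2, -0.6, 3.4]
gripper_width: 0.0258
finger_force: 30.0
```

Emit:
carry_out:
  increments: "0 0 -0.04 0;0 0 0 0;0 0 0 0"

```text
time: 40.07
ee_pos: [0.6205, 0.1998, 0.1219]
eef_rot: [-2.275, 2.165, -0.001]
contact_force: [-5.1, -0.7, 9.1]
gripper_width: 0.0257
finger_force: 30.0
```

Seated. I'll release by opening only to 60 mm, rise, and back away.

Emit:
carry_out:
  increments: "0 0 0 0;0 0 0 0;0 0 0 0;0 0 0 0;0 0 0 0;0 0 0 0;0 0 0 0"
  jaw: 60

```text
time: 40.65
ee_pos: [0.6204, 0.1998, 0.1204]
eef_rot: [2.275, -2.166, -0.0]
contact_force: [0.4, -0.5, -0.6]
gripper_width: 0.0593
finger_force: 0.0
```

Emit:
carry_out:
  increments: "0 0 0.3 0;0 0 1 0;0 0 1 0;0 0 1 0;0 0 1 0;-1 0 1 0;-1 0 0 0;-1 0 0 0"

```text
time: 41.32
ee_pos: [0.5604, 0.2, 0.2284]
eef_rot: [-2.273, 2.165, -0.001]
contact_force: [0.1, 0.3, -0.9]
gripper_width: 0.0602
finger_force: 0.0
```

Emit:
carry_out:
  increments: "-1 -1 0 0;-1 -1 0 0;-1 -1 0 0;-1 -1 0 0;0 -1 0 0;0 0 0 0;0 0 0 0"

```text
time: 41.9
ee_pos: [0.4804, 0.0993, 0.2276]
eef_rot: [-2.273, 2.166, -0.001]
contact_force: [-1.4, 0.3, 0.3]
gripper_width: 0.06
finger_force: 0.0
```

```bash
python3 -c "
from h import *
p=capture('scene'); cv2.imwrite('pics/c6.png',cv2.resize(p['img'][170:300,350:490,::-1],None,fx=4.5,fy=4.5,interpolation=3))
for n in('top','scene'):
    p=capture(n);C=cloud(p);I=p['img'].astype(int)
    m=(abs(C[...,0]-.62)<.04)&(abs(C[...,1]-.2)<.13)&(C[...,2]>.1)&(C[...,2]<.13)&(I[...,0]>150)&((I[...,2]>110)|(I[...,1]<150))
    k=C[m];r=cv2.minAreaRect((k[:,:2]*1000).astype(np.float32));print(n,len(k),r,[np.median(k[(k[:,1]-.2)*s>.06][:,2]).round(4) for s in(-1,1)])
"
```

```text
top 481 ((616.9805908203125, 202.20068359375), (38.900516510009766, 199.6090850830078), 3.263246774673462) [np.float64(0.1115), np.float64(0.112)]
scene 597 ((618.9219970703125, 199.16554260253906), (57.13348388671875, 199.09852600097656), 2.279266834259033) [np.float64(0.1096), np.float64(0.1098)]
```

View pics/c6.png

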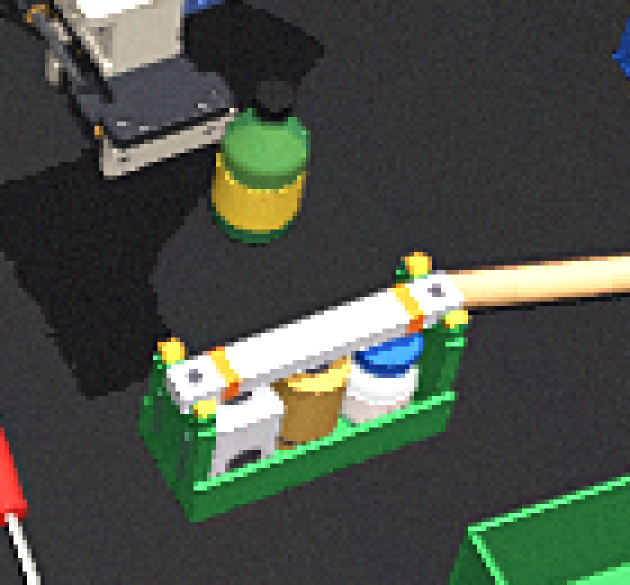

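The bar lies level in both notches, from (195,385) to (440,290). The block (245,430), bush (315,400) and jar (385,380) stand upright under it, and the gripper is clear of everything.

```bash
python3 -c "
from h import *
print(order.finish_job())"
```

```text
the job is handed in; nothing more can be done
None
```

The job is handed in: the block and bush stand upright beside the jar, the small bar lies level and centred in both notches, and it took about 42 s. The tool cannot tilt under the lamp, so I slid the bar along the rack, lifted it by one end and laid it on the bench to regrip it at its middle.

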